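Slide the breakfast board out over the worktop edge

TASK

Push the rectangular wooden board along the worktop toward the front edge until about 4 cm of it, a third of its depth, sticks out over the edge with its long side parallel to the edge, so that someone can get their fingers under it. Slide it flat with the fingertips and never pick it up or let it tip over the edge; then take the hand away, and leave the round trivet, the saucer, the shakers, the jars and the tea glass where they stand.

Things in the scene. Friction and masses are not known exactly. Their poses are not given: they have to be found in the camera images.
- board: the rectangular light-wood breakfast board with a rectangular groove near its rim, loose, 160 g give or take, lying flat on the worktop; 120 mm deep (its own x), 170 mm long (its own y), 10 mm thick; origin at the centre of its underside, z up. Its own x points roughly away from the robot, yaw within 0.36 rad. It slides with friction (coefficient about 0.6) and is slid either by pushing its far long side or by pressing on its top
- edge (a point): a point on the front edge of the marble worktop (the edge beside the robot), at the level of the worktop's top; x points away from the robot, across the worktop, y runs along the edge, which is straight and level. The worktop ends there and is open below in front; fixed, always at the same place
- trivet: round light-wood trivet, diameter 120 mm, 10 mm thick, lying flat; board, trivet and saucer lie side by side in any order; loose; origin at the centre of its underside; to be left alone
- saucer: tea saucer, white with a printed rim, diameter 109 mm, 14 mm high, in the row with board and trivet (two more saucers, not listed, stand at the back); loose; origin at the centre of its underside; to be left alone
- salt_shaker: glass shaker with white cap, diameter 42 mm, 80 mm tall, standing at the left end of the marble worktop; loose; origin at the centre of its underside, z up; bystander
- pepper_shaker: glass shaker like the salt shaker, dark filling, diameter 42 mm, 80 mm tall, standing at the right end of the worktop behind a spice jar; loose; origin at the centre of its underside, z up; bystander
- tea_glass_2: empty tulip tea glass, diameter 58 mm, 90 mm tall, standing near the back on the left; loose; origin at the centre of its underside, z up; bystander
- spice_cumin: spice jar with black cap and brown filling, near the back on the left; diameter 43 mm, 96 mm tall; loose; origin at the centre of its underside, z up; bystander
- spice_mint: spice jar with black cap and green filling, near the back on the left; diameter 43 mm, 96 mm tall; loose; origin at the centre of its underside, z up; bystander
- spice_pepper: spice jar with red cap, at the right end of the free worktop; diameter 43 mm, 96 mm tall; loose; origin at the centre of its underside, z up; bystander

How it is judged:
At the end, for the whole second after the job is handed in: The board lies still and flat on the worktop, long side parallel to the front edge within 0.12 rad, sticking out over it by 30 to 50 mm (centre 10 to 30 mm inside the edge); trivet, saucer, shakers, jars, glass are within 20 mm of where they stood, the standing ones upright within 0.2 rad (x of board in the frame of edge between 0.01 and 0.03 m and angle between the y axis of board and the y axis of edge, either way round below 0.12 rad and angle between board's own z axis and vertical below 0.05 rad and height (world z) of board between -0.004 and 0.006 m and linear speed of board below 0.01 m/s and angular speed of board below 0.05 rad/s and distance of each of trivet, saucer, salt_shaker, pepper_shaker, spice_cumin, spice_mint, spice_pepper, tea_glass_2 from where it was at the start of the episode below 0.02 m and angle between each of salt_shaker, pepper_shaker, spice_cumin, spice_mint, spice_pepper, tea_glass_2's own z axis and vertical below 0.2 rad); the robot touches nothing.
It fails at once if the board is lifted off the worktop (its centre more than 12 mm up), tilted more than 0.15 rad, or drops over the edge (height (world z) of board above 0.012 m or angle between board's own z axis and vertical above 0.15 rad or height (world z) of board below -0.012 m).
It fails at once if the trivet, the saucer, a shaker, a jar or the tea glass is moved more than 20 mm or knocked over (tilted more than 0.2 rad) (not (distance of each of trivet, saucer, salt_shaker, pepper_shaker, spice_cumin, spice_mint, spice_pepper, tea_glass_2 from where it was at the start of the episode below 0.02 m and angle between each of salt_shaker, pepper_shaker, spice_cumin, spice_mint, spice_pepper, tea_glass_2's own z axis and vertical below 0.2 rad)).
It also fails if it takes over 38 s, if anything falls off the work surface, if the arm or the gripper's body presses on something with over 40 N, if the wrist force passes 120 N, or if a joint passes its speed limit or range.

ROBOT

A 7-joint arm with a two-finger parallel gripper is mounted at the origin on a cart in front of the work surface, level with it; the furniture and walls round the work are solid. World frame = base frame: x ahead of the robot, y to its left, z up, the work surface at z = 0. Lengths are in m, angles in rad, forces in N, time in s.
With the tool pointing down it reaches from about 0.425 to 0.825 m from the base axis. Payload 3.6 kg.
Tool frame: the origin (TCP) lies on the centre line of the jaws, within the pads' length; the fingertips stand 8 mm ahead of it and the grasp point (between the pads) lies 11 mm behind it; z points along the fingers, y is the line along which they close (so a half turn about z gives the same grasp; the last joint's range is limited). The gripper opens to 85 mm and grips with 20 to 120 N. Pads are 22 mm wide; open, the fingers measure 114 mm over their backs; the gripper's body (76 mm by 85 mm) begins 54 mm behind the grasp point. The pads swing forward as they close: fully open they stand 13 mm farther back than shut.
Start: joints at [-1.226, 0.615, -0.013, 1.423, 0.008, 1.103, -0.04], TCP at [0.236, 0.606, 0.239] pointing down, gripper open.
Joint ranges: [-3.12, 3.12], [-0.3, 2.06], [-1.34, 1.32], [0.26, 2.42], [-1.36, 4.5], [0.01, 1.98], [-2.84, 2.84]. Speed limits (rad/s): [2.79, 2.79, 3.14, 3.14, 3.14, 3.14, 3.14].

INTERFACE

Orientations are given as a rotation vector (axis times angle).
In Python, from workcell import bot, read_camera, camera_model gives the robot as it stands.
- The arm moves only by the tool carry_out, never from a script. Its argument "deltas" is one flat list of numbers, 7 for each row, row after row: the finger opening in mm, from 0 to 85.4, then the shift along the tool's x, y, z in mm, then the turn, a rotation vector about the tool's x, y, z in degrees. A call has 1 to 5 rows; each row shifts and turns the commanded pose from where the row before left it, along the tool's axes as they then stand; what a row does not reach is not made up. A row lasts 1/10 s, in which the tool goes at most 50 mm and 8.59 degrees, less where a joint would pass 70% of its speed; a pose out of reach is approached as far as the arm can. A call with a gripper value outside its range is refused whole. The fingers move at their own pace and stop on an object; "squeeze" is the grip in N (left out, the last holds). Time passes only in rows, so rows that do not move let the fingers close. It gives the time, the measured TCP pose, the force, the opening and the grip force at its end, in the units of the state.
- bot.sense(): the state, without advancing time (a new reading comes with each control period).
- read_camera(name): name is "side" or "top"; returns the picture (400x640x3 uint8, red, green, blue); there is no depth.
- camera_model(name): a dict with "mtx" (3x3 intrinsics, pixels), "cam_to_world" (4x4, takes a point from camera to world coordinates). Camera axes: x right, y up, looking along -z (the intrinsics and any distortion apply to the point x, -y, -z); pixel columns grow to the right and rows downward; lengths in m; the calibration is good to about 2 mm. A picture is of the moment at which its call begins. camera_model takes no time and is no camera call.
- bot.finish_job(): hands the job in; it is judged then, once.
The state is a dict: "time": time; "joint_positions": joint angles; "dq": joint speeds; "joint_torque": joint torques, N m; "position": TCP position; "eef_rot": TCP orientation; "force": force on the tool from outside, world axes, zero at the start; "ft_torque": the same for the moment, N m; "opening": finger opening in m; "gripper_force": force on a finger pad.
Only numpy, scipy, OpenCV 4.12 (cv2) and the standard library are available. Lean on these libraries where they do the work, as an engineer would, in place of code of your own. Each camera call takes 0.05 s, during which the arm holds its last target. There are 200 camera calls.

## Working session

There is one attempt and no reset: what is moved stays moved. The work goes in short steps, Python scripts to look and compute and a tool call to move; the robot and the scene stay as the last step left them, time stands still between calls to the robot, and variables do not carry over. Pictures are saved under pics/ and viewed, at most 10 in all, crops included, and the job is handed in when it is done.

Besides the shell and the picture viewer there is one more tool, called after "Emit:" by a JSON object that holds its "api" and its "payload". carry_out: Moves the arm, as the interface text tells. Its arguments: {"type":"object","properties":{"deltas":{"type":"array","items":{"type":"number"}},"squeeze":{"type":"number"}},"required":["deltas"]}

```bash
mkdir -p pics
python3 - <<'E'
from workcell import bot, read_camera, camera_model
import cv2
for n in("top","side"):
    cv2.imwrite(f"pics/{n}0.png",read_camera(n)[:,:,::-1]); m=camera_model(n); print(m)
s=bot.sense();print(s)
E
```

```text
{'mtx': array([[394.67927911,   0.        , 322.60656823],
       [  0.        , 394.67927911, 201.02993803],
       [  0.        ,   0.        ,   1.        ]]), 'cam_to_world': array([[ 3.17346974e-03,  9.95279502e-01, -9.69981511e-02,
         4.75194812e-01],
       [-9.99993937e-01,  3.29752631e-03,  1.11867956e-03,
        -2.82864083e-02],
       [ 1.43325280e-03,  9.69940130e-02,  9.95283933e-01,
         1.14924592e+00],
       [ 0.00000000e+00,  0.00000000e+00,  0.00000000e+00,
         1.00000000e+00]])}
{'mtx': array([[450.61718994,   0.        , 311.13080869],
       [  0.        , 450.61718994, 197.91117559],
       [  0.        ,   0.        ,   1.        ]]), 'cam_to_world': array([[-0.58937098,  0.70207997, -0.3996568 ,  0.05856059],
       [-0.80783916, -0.50842123,  0.29816732,  0.35590345],
       [ 0.0061433 ,  0.49858958,  0.86681641,  1.18294442],
       [ 0.        ,  0.        ,  0.        ,  1.        ]])}
{'time': 0.1, 'joint_positions': array([-1.22552872,  0.61583436, -0.01261956,  1.42474649,  0.00810857,
        1.10341631, -0.04037534]), 'dq': array([ 0.0014012 , -0.00117173,  0.00113634, -0.00385115, -0.00027702,
       -0.00011904,  0.00122961]), 'joint_torque': array([ 2.04784563e-03, -4.70383358e+01,  2.60535926e-01, -1.71572828e+01,
        1.01033575e-02,  5.87098839e-03,  1.66408063e-05]), 'position': array([0.23586499, 0.6049705 , 0.23824368]), 'eef_rot': array([-0.58039075, -3.08710656,  0.00364385]), 'force': array([-0.29385584,  1.01171662, -0.08207039]), 'ft_torque': array([-0.06262188,  0.03478568, -0.00219897]), 'gripper_force': 0.0, 'opening': 0.0855219730537873}
```

View pics/top0.png

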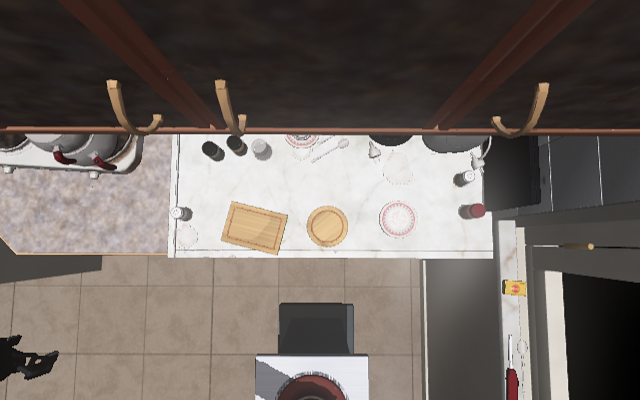

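View pics/side0.png

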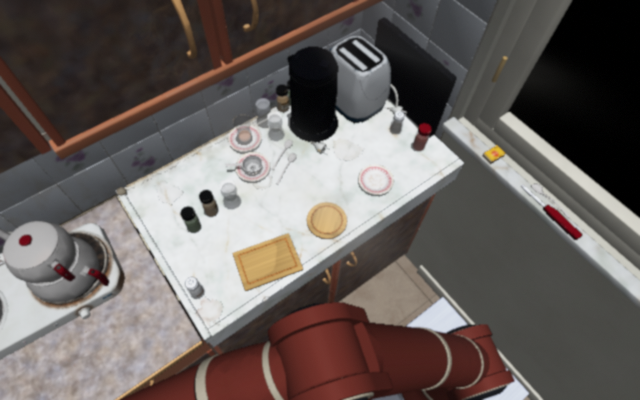

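The top view shows the board at about (255,228), rotated a bit, with the trivet at (327,226), the saucer at (397,219) and the salt shaker at (180,213). The front edge is near row 251–258. The side view shows the board at (267,262).

```bash
cat > h.py <<'E'
import numpy as np, cv2
from workcell import bot, read_camera, camera_model
def ray(n,uv,z):
    m=camera_model(n);K=m["mtx"];T=m["cam_to_world"]
    u,v=np.atleast_2d(uv).astype(float).T
    d=np.c_[(u-K[0,2])/K[0,0],-(v-K[1,2])/K[1,1],-np.ones(len(u))]@T[:3,:3].T
    o=T[:3,3]; return o+d*((z-o[2])/d[:,2])[:,None]
def board(n="top",im=None):
    im=read_camera(n) if im is None else im
    h=cv2.cvtColor(im,cv2.COLOR_RGB2HSV)
    m=cv2.inRange(h,(8,70,120),(28,255,255))
    m=cv2.morphologyEx(m,cv2.MORPH_CLOSE,np.ones((5,5)))
    roi=np.zeros_like(m)
    if n=="top": roi[190:300,195:300]=1
    else: roi[225:340,200:305]=1
    c=max(cv2.findContours(m*roi,0,cv2.CHAIN_APPROX_NONE)[0],key=cv2.contourArea)
    P=ray(n,c[:,0],0.01)[:,:2]
    r=cv2.minAreaRect((P*1000).astype(np.float32))
    return r,cv2.boxPoints(r),im
E
python3 - <<'E'
from h import *
for n in("top","side"):
    r,b,im=board(n);print(n,r,b.round().tolist())
    if n=="top":
        t=im
    else: s=im
print("edge rows",ray("top",[[200,251],[300,251],[400,251],[200,258],[400,258]],0).round(3))
print("trivet,saucer,salt",ray("top",[[327,226],[397,219]],0.01).round(3),ray("top",[[180,213]],.07).round(3))
a=cv2.resize(t[185:270,165:325],None,fx=5,fy=5,interpolation=cv2.INTER_CUBIC)[:,:,::-1]
b=cv2.resize(s[220:350,180:340],None,fx=4,fy=4,interpolation=cv2.INTER_CUBIC)[:,:,::-1]
cv2.imwrite("pics/t1.png",a);cv2.imwrite("pics/s1.png",b)
E
```

```text
top ((508.2862854003906, 167.75640869140625), (167.72708129882812, 118.69992065429688), 75.62442016601562) [[430.0, 101.0], [545.0, 72.0], [587.0, 234.0], [472.0, 264.0]]
side ((508.2128601074219, 170.0159912109375), (167.05206298828125, 117.91706848144531), 75.71244049072266) [[430.0, 104.0], [545.0, 75.0], [586.0, 236.0], [472.0, 266.0]]
edge rows [[ 0.441  0.324  0.   ]
 [ 0.442  0.035  0.   ]
 [ 0.443 -0.254  0.   ]
 [ 0.421  0.323  0.   ]
 [ 0.423 -0.253  0.   ]]
trivet,saucer,salt [[ 0.514 -0.042  0.01 ]
 [ 0.535 -0.245  0.01 ]] [[0.546 0.361 0.07 ]]
```

View pics/t1.png

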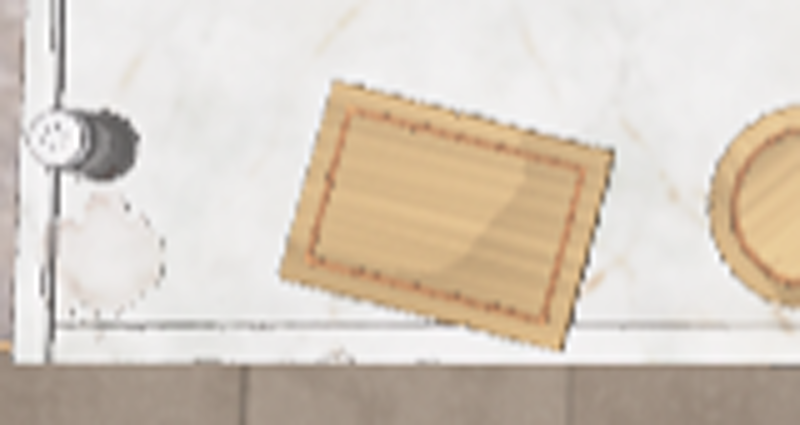

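View pics/s1.png

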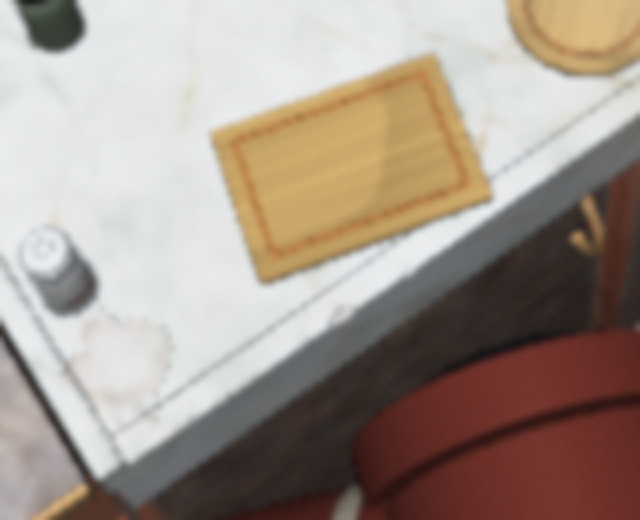

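Emit:
{"api": "carry_out", "payload": {"deltas": [85,0,0,0,0,0,-7,85,-33,-25,0,0,0,0,85,-33,-25,0,0,0,0,85,-33,-25,0,0,0,0,85,-33,-25,0,0,0,0]}}

```text
time: 0.7
position: [0.3401, 0.4746, 0.2391]
eef_rot: [-0.391, -3.117, 0.001]
force: [0.5, -0.0, -0.2]
opening: 0.0848
gripper_force: 0.0
```

Emit:
{"api": "carry_out", "payload": {"deltas": [85,-33,-25,0,0,0,0,85,-33,-25,0,0,0,0,85,-33,-25,0,0,0,0,85,-33,-25,0,0,0,0,85,-33,-25,0,0,0,0]}}

```text
time: 1.2
position: [0.4691, 0.3127, 0.2393]
eef_rot: [-0.391, -3.117, 0.0]
force: [0.1, 0.3, -0.1]
opening: 0.0847
gripper_force: 0.0
```

Emit:
{"api": "carry_out", "payload": {"deltas": [85,-33,-25,0,0,0,0,85,-33,-25,20,0,0,0,85,-33,-25,30,0,0,0,85,-33,-25,30,0,0,0,85,0,0,20,0,0,0]}}

```text
time: 1.7
position: [0.5739, 0.177, 0.1384]
eef_rot: [0.409, 3.113, -0.01]
force: [-0.8, -0.8, 1.0]
opening: 0.0849
gripper_force: 0.0
```

```bash
cat >> h.py <<'E'
from scipy.spatial.transform import Rotation as R
def delta(x,y,z):
    s=bot.sense();M=R.from_rotvec(s["eef_rot"]).as_matrix()
    print("t",round(s["time"],2),"pos",(s["position"]*1e3).round(1),"tooly deg",np.degrees(np.arctan2(-M[0,1],M[1,1])).round(2),"tilt",M[:,2].round(3),"F",s["force"].round(1))
    print("tool delta mm",(M.T@(np.array([x,y,z])-s["position"])*1e3).round(1))
E
python3 - <<'E'
from h import *
delta(.595,.147,.04)
print("edge side",ray("side",[[212.5,336.2],[340,248.7]],0).round(3))
cv2.imwrite("pics/t2.png",cv2.resize(read_camera("top")[130:270,165:325],None,fx=4,fy=4)[:,:,::-1])
E
```

```text
t 1.7 pos [573.9 177.  138.4] tooly deg -14.97 tilt [ 0.001 -0.007 -1.   ] F [-0.8 -0.8  1. ]
tool delta mm [-27.8 -23.   98.6]
edge side [[ 0.421  0.396  0.   ]
 [ 0.421 -0.019  0.   ]]
```

View pics/t2.png

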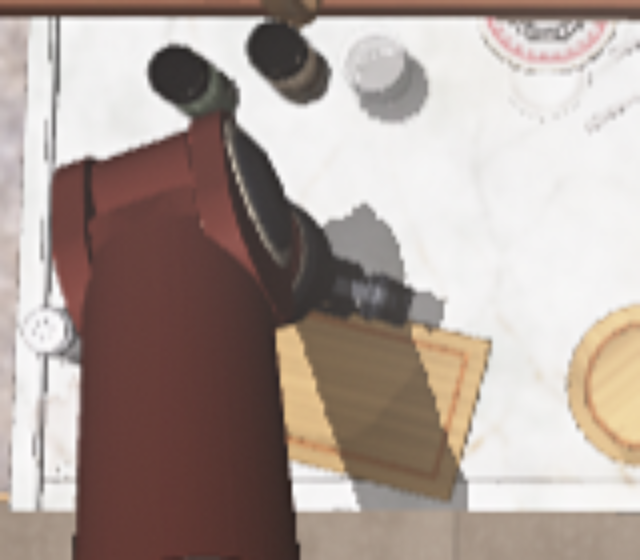

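The top view shows the hand above the board's far side, near crop pixel (375,290), with the board unmoved. The forearm passes over the board's left part.

Emit:
{"api": "carry_out", "payload": {"deltas": [85,0,0,0,0,0,0,85,0,0,0,0,0,0]}}

```text
time: 1.95
position: [0.5704, 0.1881, 0.1417]
eef_rot: [0.387, 3.117, 0.003]
force: [-0.9, 0.6, -0.4]
opening: 0.0846
gripper_force: 0.0
```

Run:
```python
from h import *
delta(.597,.147,.04)
cv2.imwrite("pics/s2.png",read_camera("side")[:,:,::-1])
```

```text
t 1.95 pos [570.4 188.1 141.7] tooly deg -14.16 tilt [ 0.001  0.002 -1.   ] F [-0.9  0.6 -0.4]
tool delta mm [-35.8 -33.5 101.6]
```

View pics/s2.png

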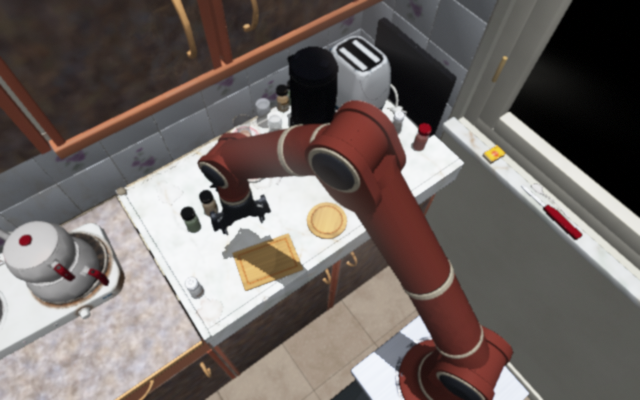

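The side view shows the gripper beyond the board's far side, around (240,210). The jars at (190,218) and (208,202) and the glass are clear of the hand.

Emit:
{"api": "carry_out", "payload": {"deltas": [85,-18,-17,0,0,0,0,85,-18,-17,0,0,0,0,85,0,0,35,0,0,0,85,0,0,35,0,0,0,85,0,0,15,0,0,0]}}

```text
time: 2.5
position: [0.5955, 0.1453, 0.0543]
eef_rot: [-0.388, -3.115, 0.001]
force: [-0.1, -0.0, 0.4]
opening: 0.085
gripper_force: 0.0
```

Emit:
{"api": "carry_out", "payload": {"deltas": [85,0,0,5,0,0,0,85,0,0,5,0,0,0,85,0,0,5,0,0,0,85,0,0,0,0,0,0]}}

```text
time: 2.9
position: [0.5973, 0.1446, 0.0412]
eef_rot: [0.39, 3.116, 0.001]
force: [0.1, -1.4, 0.5]
opening: 0.0849
gripper_force: 0.0
```

Run:
```python
from h import *
delta(.597,.147,.012)
r,b,_=board("side");print(r)
```

```text
t 2.9 pos [597.3 144.6  41.2] tooly deg -14.28 tilt [ 0.001  0.    -1.   ] F [ 0.1 -1.4  0.5]
tool delta mm [ 0.9  2.3 29.2]
((514.6607666015625, 192.5579071044922), (120.05278015136719, 119.2879638671875), 75.71244049072266)
```

Emit:
{"api": "carry_out", "payload": {"deltas": [85,0,0,10,0,0,0,85,0,0,10,0,0,0,85,0,0,6,0,0,0,85,0,0,3,0,0,0,85,0,0,0,0,0,0]}}

```text
time: 3.45
position: [0.5964, 0.1441, 0.0108]
eef_rot: [-0.391, -3.116, 0.001]
force: [-0.5, -0.5, -0.0]
opening: 0.0855
gripper_force: 0.0
```

Emit:
{"api": "carry_out", "payload": {"deltas": [85,0,0,2,0,0,0,85,0,0,2,0,0,0,85,0,0,0,0,0,0]}}

```text
time: 3.75
position: [0.5968, 0.1443, 0.0075]
eef_rot: [-0.391, -3.117, 0.0]
force: [-0.2, 0.6, -0.1]
opening: 0.0856
gripper_force: 0.0
```

Emit:
{"api": "carry_out", "payload": {"deltas": [85,0,0,2,0,0,0,85,0,0,2,0,0,0,85,0,0,0,0,0,0]}}

```text
time: 4.05
position: [0.5967, 0.1442, 0.0033]
eef_rot: [-0.391, -3.117, 0.0]
force: [-0.2, 0.2, -0.2]
opening: 0.0852
gripper_force: 0.0
```

Emit:
{"api": "carry_out", "payload": {"deltas": [85,0,0,2,0,0,0,85,0,0,0,0,0,0]}}

```text
time: 4.25
position: [0.5967, 0.1442, 0.0014]
eef_rot: [-0.391, -3.117, 0.0]
force: [0.3, -0.6, 0.2]
opening: 0.085
gripper_force: 0.0
```

Emit:
{"api": "carry_out", "payload": {"deltas": [85,0,0,2,0,0,0,85,0,0,1,0,0,0,85,0,0,0,0,0,0]}}

```text
time: 4.55
position: [0.5967, 0.1442, -0.0016]
eef_rot: [-0.391, -3.117, 0.0]
force: [0.3, 0.2, -0.1]
opening: 0.085
gripper_force: 0.0
```

Run:
```python
from h import *
delta(.53,.150,-.0015)
cv2.imwrite("pics/s3.png",cv2.resize(read_camera("side")[150:310,180:340],None,fx=3.5,fy=3.5,interpolation=cv2.INTER_CUBIC)[:,:,::-1])
```

```text
t 4.55 pos [596.7 144.2  -1.6] tooly deg -14.3 tilt [-0. -0. -1.] F [ 0.3  0.2 -0.1]
tool delta mm [ 66.1 -10.9  -0.1]
```

View pics/s3.png

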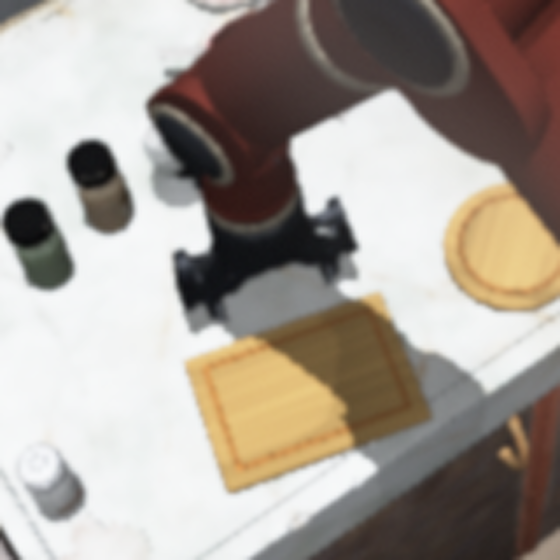

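The fingers are down behind the far side, at crop pixels (200,315) and (345,265). A gap remains to the board and there is no contact yet.

Emit:
{"api": "carry_out", "payload": {"deltas": [85,5,0,0,0,0,0,85,5,0,0,0,0,0,85,5,0,0,0,0,0,85,4,0,0,0,0,0,85,4,0,0,0,0,0]}}

```text
time: 5.1
position: [0.5745, 0.1501, -0.0012]
eef_rot: [0.391, 3.116, 0.0]
force: [0.7, -0.7, -0.1]
opening: 0.0854
gripper_force: 0.3
```

Emit:
{"api": "carry_out", "payload": {"deltas": [85,4,0,0,0,0,-1.4,85,4,0,0,0,0,-1.4,85,4,0,0,0,0,-1.4,85,4,0,0,0,0,-1.4,85,0,0,0,0,0,0]}}

```text
time: 5.6
position: [0.5581, 0.1535, -0.0014]
eef_rot: [-0.236, -3.131, 0.0]
force: [-0.6, -0.8, -0.3]
opening: 0.0851
gripper_force: 0.0
```

Run:
```python
from h import *
delta(.525,.155,-.0015)
cv2.imwrite("pics/s4.png",cv2.resize(read_camera("side")[150:310,180:340],None,fx=3.5,fy=3.5,interpolation=cv2.INTER_CUBIC)[:,:,::-1])
```

```text
t 5.6 pos [558.1 153.5  -1.4] tooly deg -8.63 tilt [-0.001 -0.    -1.   ] F [-0.6 -0.8 -0.3]
tool delta mm [32.9 -3.4  0.1]
```

View pics/s4.png

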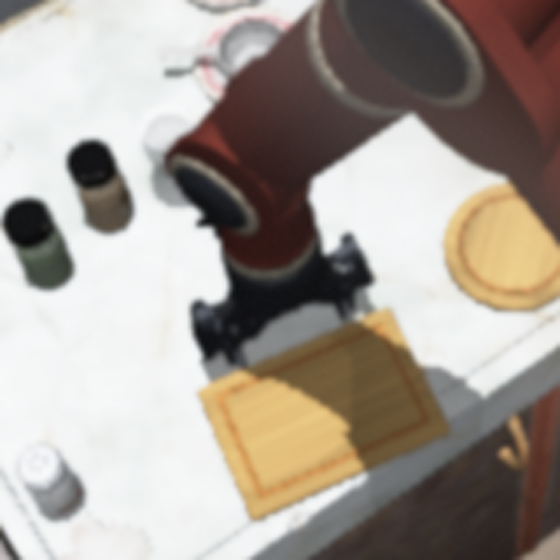

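The board has slid without tipping and is turning with the hand; its front-right corner is at crop (445,430). I'll keep pushing.

Emit:
{"api": "carry_out", "payload": {"deltas": [85,5,0,0,0,0,-1.7,85,5,0,0,0,0,-1.7,85,5,0,0,0,0,-1.7,85,5,0,0,0,0,-1.7,85,4,0,0,0,0,-1.7]}}

```text
time: 6.15
position: [0.5345, 0.1557, -0.0014]
eef_rot: [-0.001, -3.141, -0.0]
force: [0.2, 0.1, -0.9]
opening: 0.0853
gripper_force: 0.4
```

Emit:
{"api": "carry_out", "payload": {"deltas": [85,4,0,0,0,0,0,85,0,0,0,0,0,0]}}

```text
time: 6.35
position: [0.5301, 0.1556, -0.0014]
eef_rot: [-0.005, -3.14, 0.001]
force: [-0.4, -0.6, 0.1]
opening: 0.085
gripper_force: 0.0
```

```bash
cat >> h.py <<'E'
def board2(im):
    h=cv2.cvtColor(im,cv2.COLOR_RGB2HSV)
    m=cv2.inRange(h,(8,90,40),(28,255,255)); roi=np.zeros_like(m); roi[225:340,200:312]=1
    m=cv2.morphologyEx(m*roi,cv2.MORPH_OPEN,np.ones((3,3)))
    m=cv2.morphologyEx(m,cv2.MORPH_CLOSE,np.ones((5,5)))
    c=max(cv2.findContours(m,0,cv2.CHAIN_APPROX_NONE)[0],key=cv2.contourArea)
    r=cv2.minAreaRect((ray("side",c[:,0],0.01)[:,:2]*1000).astype(np.float32))
    return r,cv2.boxPoints(r).round().tolist()
E
python3 - <<'E'
from h import *
delta(.512,.155,-.0015)
im=read_camera("side");print(board2(im))
cv2.imwrite("pics/s5.png",cv2.resize(im[200:320,190:330],None,fx=4,fy=4,interpolation=cv2.INTER_CUBIC)[:,:,::-1])
E
```

```text
t 6.35 pos [530.1 155.6  -1.4] tooly deg -0.17 tilt [-0.001 -0.    -1.   ] F [-0.4 -0.6  0.1]
tool delta mm [18.1 -0.6  0.1]
(((454.1561279296875, 163.31094360351562), (166.1858367919922, 120.4869613647461), 85.8144760131836), [[388.0, 85.0], [508.0, 76.0], [520.0, 242.0], [400.0, 251.0]])
```

View pics/s5.png

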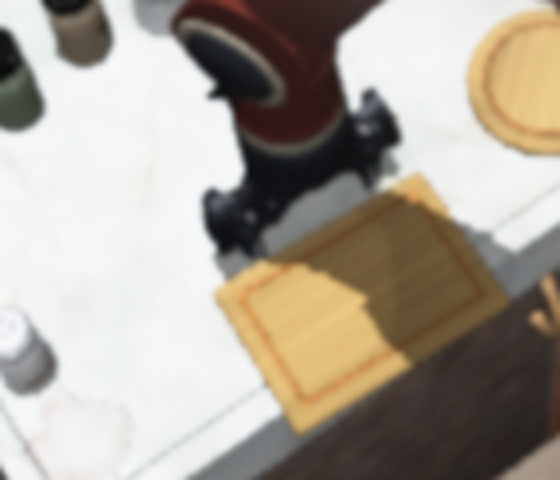

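The board is nearly parallel, with its centre at x≈454 mm against a target of 441. The left finger is in contact, and about 4° of turn remains.

Emit:
{"api": "carry_out", "payload": {"deltas": [85,4,0,0,0,0,0,85,4,0,0,0,0,0,85,3,0,0,0,0,0,85,2,0,0,0,0,0,85,0,0,0,0,0,0]}}

```text
time: 6.9
position: [0.5176, 0.1556, -0.0014]
eef_rot: [-0.005, -3.141, 0.001]
force: [0.4, 0.8, -0.0]
opening: 0.0848
gripper_force: 0.0
```

Run:
```python
from h import *
delta(.512,.155,-.0015)
im=read_camera("side");print(board2(im))
```

```text
t 6.9 pos [517.6 155.6  -1.4] tooly deg -0.18 tilt [-0.001 -0.    -1.   ] F [ 0.4  0.8 -0. ]
tool delta mm [ 5.6 -0.6  0.1]
(((443.73760986328125, 161.3688507080078), (167.5944061279297, 122.2913818359375), 89.4378890991211), [[382.0, 78.0], [504.0, 77.0], [506.0, 245.0], [383.0, 246.0]])
```

The board's centre is 22 mm inside the edge and it is parallel within about 0.5°. Now I'll back the hand off and raise it.

Emit:
{"api": "carry_out", "payload": {"deltas": [85,-5,0,0,0,0,0,85,-10,0,0,0,0,0,85,-10,0,0,0,0,0,85,0,0,-20,0,0,0,85,0,0,-40,0,0,0]}}

```text
time: 7.45
position: [0.5423, 0.1546, 0.0567]
eef_rot: [-0.007, -3.136, 0.003]
force: [0.5, 0.1, 0.2]
opening: 0.0846
gripper_force: 0.0
```

Emit:
{"api": "carry_out", "payload": {"deltas": [85,0,0,-40,0,0,0,85,0,0,-40,0,0,0,85,0,0,-40,0,0,0,85,0,0,0,0,0,0,85,0,0,0,0,0,0]}}

```text
time: 7.95
position: [0.5443, 0.1555, 0.1798]
eef_rot: [0.006, 3.139, 0.001]
force: [-1.2, 0.9, -0.4]
opening: 0.085
gripper_force: 0.0
```

Run:
```python
from h import *
delta(.512,.155,-.0015)
im=read_camera("side");print(board2(im))
cv2.imwrite("pics/s6.png",im[:,:,::-1])
```

```text
t 7.95 pos [544.3 155.5 179.8] tooly deg -0.24 tilt [ 0.003  0.001 -1.   ] F [-1.2  0.9 -0.4]
tool delta mm [ 32.8  -0.7 181.2]
(((443.1773376464844, 161.78224182128906), (166.2332000732422, 121.4958267211914), 89.15325164794922), [[381.0, 80.0], [503.0, 78.0], [505.0, 244.0], [384.0, 246.0]])
```

View pics/s6.png

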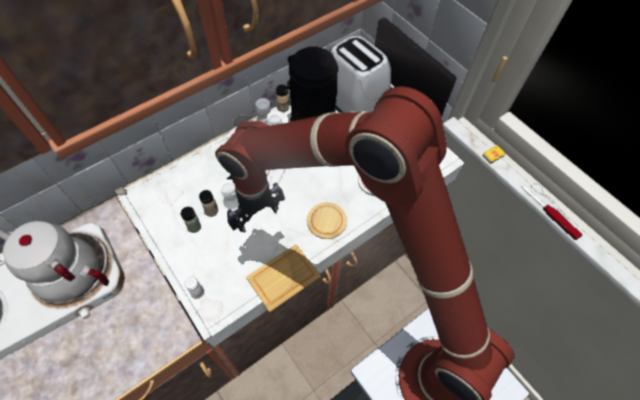

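The board lies flat with its centre at (285,277), overhanging the edge. The hand is clear above the worktop and the visible bystanders are where they started, so I'm handing in.

```bash
python3 -c "
from workcell import bot
print(bot.finish_job())"
```

```text
the job is handed in; nothing more can be done
None
```

I handed the job in at about 8 s on the robot's clock: the board lies flat, sticking out about 38 mm over the front edge and parallel to it within about 1°, with the hand clear above and the bystanders I could see (the arm hid a few) where they stood; the hand-in reported no verdict.

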